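# Set the overload stop of a probe station's platen

### The arm

A 6-joint arm with a two-finger parallel gripper is mounted at the origin on the work surface. World frame = base frame: x ahead of the robot, y to its left, z up, the work surface at z = 0. Lengths are in m, angles in rad, forces in N, time in s.
With the tool pointing down it reaches from about 0.35 to 0.975 m from the base axis. Payload 4.9 kg.
Tool frame: the origin (TCP) lies midway between the tips of the shut fingers; the grasp point (between the pads) lies 19 mm behind it; x points along the fingers, z is the direction in which the jaws open and shut, and the axes are right-handed (so a half turn about x gives the same grasp; the last joint's range is limited). The gripper opens to 85 mm and grips with 20 to 120 N. Pads are 22 mm wide; open, the fingers measure 114 mm over their backs; the gripper's body (76 mm by 85 mm) begins 54 mm behind the grasp point. The pads swing forward as they close: fully open they stand 13 mm farther back than shut.
Start: joints at [1.078, 0.053, 1.613, -0, 1.476, -0.119], TCP at [0.228, 0.582, 0.195] pointing down, gripper open.
Joint ranges: [-3.01, 3.01], [-1.01, 2.22], [0.06, 2.58], [-1.02, 4.17], [0.09, 2.62], [-3.14, 3.14]. Speed limits (rad/s): [2.57, 2.57, 3.14, 3.14, 3.14, 3.14].

### API

Orientations are given as a unit quaternion [w, x, y, z].
In Python, from plant import state, cams, workorder, nets gives the robot as it stands.
- The arm moves only by the tool play_rows, never from a script. Its argument "motion" is a list of rows, each a list of 3 entries, a list of its own where there are three numbers: the closure, from -1 (fully open) to 1 (shut), then the shift along the world's x, y, z in m, then the turn about the world's z in rad. A call has 1 to 5 rows; each row is the pose to reach, as a shift and turn from the pose commanded when the call began; what a row does not reach only later rows make up. A row lasts 1/10 s, in which the tool goes at most 50 mm and 8.59 degrees, less where a joint would pass 70% of its speed; a pose out of reach is approached as far as the arm can. A call with a gripper value outside its range is refused whole. The fingers move at their own pace and stop on an object; the grip force is fixed at half the most. Time passes only in rows, so rows that repeat a pose let the fingers close. It gives the time, the measured TCP pose, the force and the opening at its end, in the units of the state.
- state(): the state, without advancing time (a new reading comes with each control period).
- cams.grab_frame(name): name is "scene" or "top"; returns (picture, depth): 400x640x3 uint8, red, green, blue; 400x640 float32, m along the optical axis (not along the pixel's ray), 0 where there is no reading.
- cams.camera_info(name): a dict with "K" (3x3 intrinsics, pixels), "rvec" (rotation vector, rad) and "tvec" (3), from world to camera coordinates, as OpenCV has them. Camera axes: x right, y down, z forward; pixel columns grow to the right and rows downward; lengths in m; the calibration is good to about 2 mm. A picture is of the moment at which its call begins. camera_info takes no time and is no camera call.
- workorder.job_done(): hands the job in, once; it reports no verdict.
Trained networks look in the newest picture that a camera, given by its name, has taken for a name from the list of things; names that differ only in an ending like _2 or _b are one class to them, and where a whole thing is asked for, a point or a joint stands for the part that bears it (a point fixed in the world has none). Each returns a list of dicts, best first, with "score" (0 to 1); they miss things now and then, are a little off and sometimes report something else, mostly with a low value. They report only what shows in the picture. A call takes as long as a camera call.
- nets.recognise(camera, target): "at" ([x, y, z] in m, in world coordinates, good to about 4 mm: the middle of the surface that is visible of it).
- nets.landmark_of(camera, target): "at" ([x, y, z] in m, in world coordinates, good to about 4 mm: a listed point, or the origin of a listed thing).
The state is a dict: "time": time; "joint_pos": joint angles; "joint_vel": joint speeds; "joint_efforts": joint torques, N m; "tool_pos": TCP position; "tool_rot": TCP orientation; "contact_force": force on the tool from outside, world axes, zero at the start; "ft_torque": the same for the moment, N m; "gripper_width": opening from 0.0 (shut) to 1.0 (fully open).
Only numpy, scipy, OpenCV 4.12 (cv2) and the standard library are available. Lean on these libraries where they do the work, as an engineer would, in place of code of your own. Each camera call takes 0.05 s, during which the arm holds its last target.

### The job

Set the overload stop on this wafer-probing station: turn the knurled thumbscrew in the platen's front corner clockwise until you feel it seat on the base, finger-snug and not forced, then back it off a quarter turn. Finish while still gripping the screw head at that setting, so that a colleague can run the lock nut down, and leave the two probe positioners, the wafer case and the screwdriver where they are.

Things in the scene. Friction and masses are not known exactly. Their poses are not given: they have to be found in the camera images.
- station: Fixed probe station, black base 340 x 380 mm. Origin: centre of its underside; z up, -x its front, facing the robot. Steel platen 330 (x) x 370 (y) x 12 mm, flat top 110 mm above the bench, a window with chuck and wafer in the middle. Its front corners, (-130, +140) and (-130, -140) mm, carry stops: the thumbscrew on either one, on the other a fixed hex nut with set screw, 13 mm high.
- screw_head (a point): Centre, half-way up, of the thumbscrew's upright round knurled steel head, 32 mm in diameter, 18 mm high; 31 mm above the platen's top. From 11 to 17 mm below this point a 22 mm hex lock nut (loose, turns with the screw), below it a 26 mm round brass bush. z up along the screw; x along the black index line on top. Nothing else stands on the platen within 90 mm.
- stop_screw (a joint): Turn of the thumbscrew in its thread, rad: 0 where its tip seats on the base, growing anticlockwise seen from above (backing off), 1.25 mm lift a turn. Starts 1.2 to 3.2 rad out. Turns with a drag of about 0.06 N m and stays where it is left. It cannot pass below 0: from there the torque on the head rises by about 3 N m per rad of further turning (see stop_give).
- stop_give (a joint): Elastic twist of the screw and platen under the torque on the head, rad: 0 when free, negative under clockwise torque, 3 N m per rad: about -0.02 from the drag while it is being turned in, -0.1 when finger-snug on the seat (0.3 N m), below -0.3 when forced; springs back when let go. Seen from above the head has turned by stop_screw plus stop_give.
- positioner_a: Loose probe positioner (0.45 kg, foot 56 x 44 mm, 88 mm high, thin arm and needle over the wafer) standing on the left side of the platen (station +y); origin at the centre of its foot's underside. Leave alone.
- positioner_b: The same on the right side of the platen. Leave alone.
- wafer_case: Loose flat round plastic wafer case, 120 mm across, 14 mm high, lying on the bench to the left of the station; origin at the centre of its underside. Leave alone.
- driver: Loose screwdriver, 190 mm long, lying on the bench to the right of the station. Leave alone.

How it is judged:
On the way, in this order (a step that is already met when the one before it is completed fails the run):
1. the thumbscrew is turned in until it seats, snug (over 0.12 N m) (value of joint stop_screw below 0.02 rad and value of joint stop_give below -0.04 rad), for 0.1 s.
2. it is backed off a quarter turn, gripped (value of joint stop_screw between 1.31 and 1.83 rad and contact force between the fingers and stop_screw above 2 N), for 0.1 s.
At the end, for the whole second after the job is handed in: Once seated, the screw stands 75 to 105 degrees back from its seat, still, with the fingers closed on its head (over 2 N, grasp point within 25 mm of its centre); positioners within 10 mm, wafer case and screwdriver within 20 mm of their starts (all of step 2 and velocity of joint stop_screw between -0.1 and 0.1 rad/s and distance between the grasp point and screw_head below 0.025 m and distance of each of positioner_a, positioner_b from where it was at the start of the episode below 0.01 m and distance of each of wafer_case, driver from where it was at the start of the episode below 0.02 m); the arm keeps its last pose, push and grip.
It fails at once if the screw is forced beyond finger-snug (more than about 0.9 N m against the seat) (value of joint stop_give below -0.3 rad).
It fails at once if a positioner is knocked (distance of any of positioner_a, positioner_b from where it was at the start of the episode above 0.015 m).
It also fails if it takes over 58 s, if anything falls off the work surface, if the arm or the gripper's body presses on something with over 40 N, if the wrist force passes 120 N, or if a joint passes its speed limit or range.

## Working session

There is one attempt and no reset: what is moved stays moved. The work goes in short steps, Python scripts to look and compute and a tool call to move; the robot and the scene stay as the last step left them, time stands still between calls to the robot, and variables do not carry over. Pictures are saved under pics/ and viewed, and the job is handed in when it is done.

Besides the shell and the picture viewer there is one more tool, called as name(argument=value, ...), one argument or row to a line, values as JSON. play_rows: Moves the arm, as the interface text tells. Its arguments: {"type":"object","properties":{"motion":{"type":"array","items":{"type":"array"}}},"required":["motion"]}

```bash
mkdir -p pics; ls
cat > h.py <<'E'
import numpy as np,cv2
from plant import state,cams,workorder,nets
def snap(n,f):
    p,d=cams.grab_frame(n); cv2.imwrite('pics/'+f,p[:,:,::-1]); return p,d
def world(n,u,v,d):
    i=cams.camera_info(n);K=np.array(i['K']);R=cv2.Rodrigues(np.array(i['rvec'],float))[0];t=np.array(i['tvec']).ravel()
    c=np.linalg.inv(K)@np.array([u,v,1.])*d
    return R.T@(c-t)
def proj(n,P):
    i=cams.camera_info(n)
    return cv2.projectPoints(np.array(P,float).reshape(-1,3),np.array(i['rvec'],float),np.array(i['tvec'],float),np.array(i['K'],float),None)[0].reshape(-1,2)
E
python3 - <<'E'
from h import *
print(state())
for n in('scene','top'):
    p,d=snap(n,n+'0.png')
    for f in (nets.landmark_of,nets.recognise):
        print(n,f.__name__,f(n,'screw_head'))
    print(n, nets.landmark_of(n,'station')[:1])
E
```

```text
pics
{'time': 0.0, 'joint_pos': array([ 1.07798573e+00,  5.33341056e-02,  1.61430207e+00, -1.96355631e-06,
        1.47596980e+00, -1.18995842e-01]), 'joint_vel': array([ 0.00092201, -0.0006432 ,  0.00146586,  0.00041768,  0.00185069,
        0.00223632]), 'joint_efforts': array([-1.95716989e-04, -3.93664491e+01, -3.70185292e+01, -6.21177878e-05,
        6.78893208e-03, -9.66442030e-06]), 'tool_pos': array([0.22789939, 0.58122594, 0.19357236]), 'tool_rot': array([ 0.58357076, -0.39871014,  0.58483321,  0.39805215]), 'contact_force': array([-0.32628231, -0.75134227,  0.47751142]), 'ft_torque': array([ 0.00969358, -0.03068355,  0.00011592]), 'gripper_width': 1.0018020015878808}
scene call [{'at': [0.4755, -0.1828, 0.1468], 'score': 0.69}]
scene call [{'at': [0.4801, -0.1859, 0.1519], 'score': 0.41}]
scene [{'at': [0.6193, -0.0592, -0.0006], 'score': 0.58}]
top call []
top call [{'at': [0.4736, -0.1808, 0.1541], 'score': 0.57}]
top [{'at': [0.617, -0.0563, -0.0049], 'score': 0.84}]
```

View pics/scene0.png

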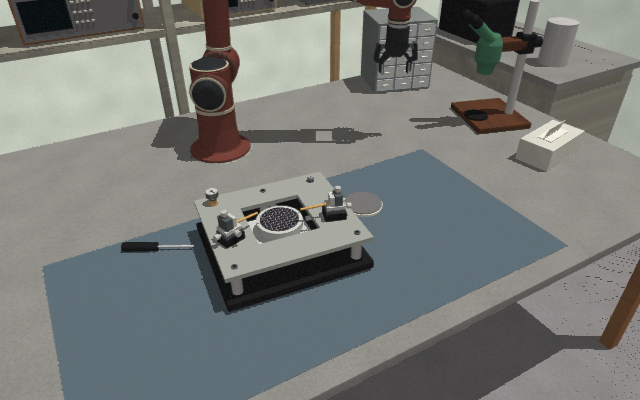

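View pics/top0.png

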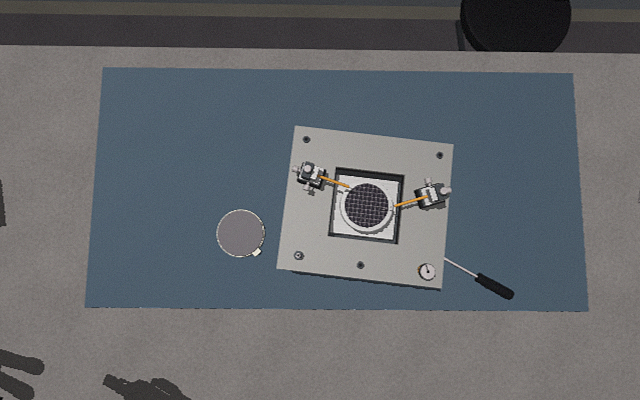

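Top view: the thumbscrew is at about (427,271), right front corner, with its index line; the hex nut is at (298,256), and positioner b at (432,195). Scene view: the screw is at (212,195).

Run:
```python
from h import *
p,d=cams.grab_frame('top')
ps,ds=cams.grab_frame('scene')
cv2.imwrite('pics/c1.png',np.hstack([cv2.resize(p[251:291,407:447,::-1],(400,400),interpolation=0),cv2.resize(ps[175:215,192:232,::-1],(400,400),interpolation=0)]))
W=[]
for v in range(255,288):
  for u in range(410,445):
    if d[v,u]>0:
      w=world('top',u,v,d[v,u]); W.append([u,v,*w])
W=np.array(W)
m=(W[:,4]>0.135)&(W[:,4]<0.17); print('top head',m.sum(),W[m].mean(0).round(4),W[m].min(0).round(4),W[m].max(0).round(4), np.median(W[m,4]))
print('platen',np.median(W[~m,4]))
W=[]
for v in range(180,212):
  for u in range(200,226):
    if ds[v,u]>0:
      W.append([u,v,*world('scene',u,v,ds[v,u])])
W=np.array(W);m=(W[:,4]>0.146)&(W[:,4]<0.17)&(abs(W[:,2]-.475)<.04); print('scene top',m.sum(),W[m].mean(0).round(4),W[m].min(0).round(4),W[m].max(0).round(4))
print(proj('top',[.475,-.182,.15]),proj('scene',[.475,-.182,.15]))
```

```text
top head 212 [ 4.270425e+02  2.707594e+02  4.768000e-01 -1.838000e-01  1.495000e-01] [ 4.190e+02  2.630e+02  4.616e-01 -2.013e-01  1.353e-01] [ 4.350e+02  2.780e+02  4.927e-01 -1.687e-01  1.548e-01] 0.15032904974487413
platen 0.11036236310863955
scene top 91 [ 2.110989e+02  1.917802e+02  4.779000e-01 -1.836000e-01  1.518000e-01] [ 2.050e+02  1.880e+02  4.552e-01 -1.995e-01  1.460e-01] [ 2.170e+02  1.960e+02  4.948e-01 -1.674e-01  1.566e-01]
[[426.26951088 271.61369257]] [[211.3995657  191.62853976]]
```

View pics/c1.png

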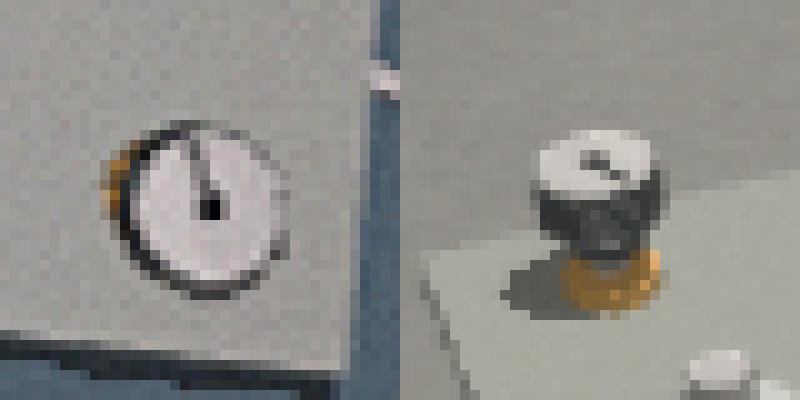

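Head centre is about (0.477, -0.183), top at z 0.150 (both views agree). I'll approach with the last joint turned back, so a single grip covers the whole turn.

play_rows(
  motion=[
    [-1, [0.02, -0.03, 0.02], 0.12],
    [-1, [0.05, -0.06, 0.04], 0.24],
    [-1, [0.08, -0.095, 0.05], 0.36],
    [-1, [0.11, -0.13, 0.05], 0.48],
    [-1, [0.135, -0.17, 0.05], 0.6],
  ],
)

```text
time: 1.0
tool_pos: [0.3646, 0.4108, 0.2457]
tool_rot: [-0.44, 0.555, -0.438, -0.554]
contact_force: [0.2, -0.1, 0.4]
gripper_width: 0.997
```

play_rows(
  motion=[
    [-1, [0.015, -0.045, 0], 0],
    [-1, [0.03, -0.09, 0], 0],
    [-1, [0.045, -0.135, 0], 0],
    [-1, [0.06, -0.18, 0], 0],
    [-1, [0.075, -0.225, 0], 0],
  ],
)

```text
time: 1.5
tool_pos: [0.4385, 0.1851, 0.2452]
tool_rot: [-0.441, 0.554, -0.44, -0.553]
contact_force: [0.1, 0.3, 0.3]
gripper_width: 1.002
```

play_rows(
  motion=[
    [-1, [0.005, -0.048, 0], 0],
    [-1, [0.01, -0.096, 0], 0],
    [-1, [0.02, -0.144, 0], 0],
    [-1, [0.03, -0.192, 0], 0],
    [-1, [0.035, -0.24, 0], 0],
  ],
)

```text
time: 2.0
tool_pos: [0.4734, -0.0553, 0.2452]
tool_rot: [-0.441, 0.554, -0.44, -0.553]
contact_force: [1.1, 0.7, 0.1]
gripper_width: 0.998
```

play_rows(
  motion=[
    [-1, [0.002, -0.045, 0], 0],
    [-1, [0.004, -0.09, 0], 0],
    [-1, [0.004, -0.128, 0], 0],
    [-1, [0.004, -0.128, -0.02], 0],
    [-1, [0.004, -0.128, -0.05], 0],
  ],
)

```text
time: 2.5
tool_pos: [0.4785, -0.1834, 0.1968]
tool_rot: [-0.441, 0.554, -0.441, -0.551]
contact_force: [0.2, -0.2, -0.4]
gripper_width: 0.999
```

Run:
```python
from h import *
from scipy.spatial.transform import Rotation as R
s=state();q=s['tool_rot'];print(s['joint_pos'].round(3),s['tool_pos'],R.from_quat(np.roll(q,-1)).as_matrix().round(3))
p,d=snap('scene','s2.png');p2,d2=snap('top','t2.png')
cv2.imwrite('pics/c2.png',np.hstack([cv2.resize(p2[231:301,377:467,::-1],(400,400),interpolation=0),cv2.resize(p[135:215,172:252,::-1],(400,400),interpolation=0)]))
```

```text
[-0.511 -0.226  1.872  0.     1.491 -2.306] [ 0.47846205 -0.18341995  0.19675237] [[ 0.005 -0.975 -0.222]
 [-0.002 -0.222  0.975]
 [-1.    -0.004 -0.003]]
```

View pics/c2.png

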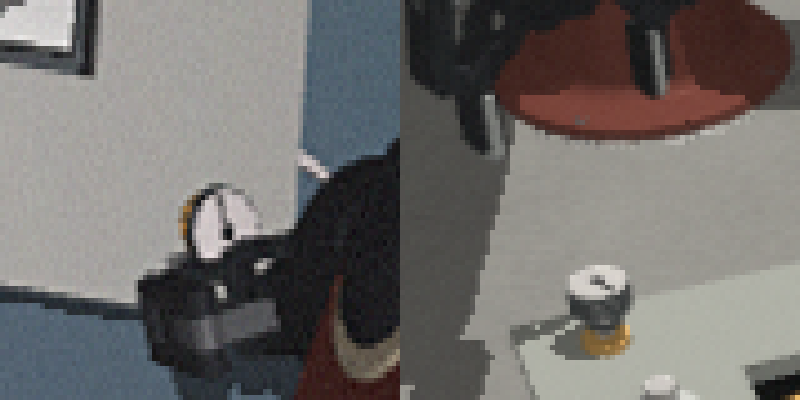

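Run:
```python
from h import *
print(proj('scene',[[.4785,-.1834,.21],[.4785,-.1834,.197],[.477,-.183,.150],[.4690,-.142,.21],[.488,-.225,.21]]))
```

```text
[[208.2323918  172.83584551]
 [208.92059025 177.17191374]
 [211.29319657 192.10410218]
 [222.34258593 166.96377623]
 [193.51740104 178.94864841]]
```

play_rows(
  motion=[
    [-1, [-0.001, 0, -0.02], 0],
    [-1, [-0.001, 0, -0.04], 0],
    [-1, [-0.001, 0, -0.06], 0],
    [-1, [-0.001, 0, -0.076], 0],
    [-1, [-0.001, 0, -0.076], 0],
  ],
)

```text
time: 3.1
tool_pos: [0.475, -0.1803, 0.117]
tool_rot: [0.44, -0.552, 0.44, 0.555]
contact_force: [-0.4, -0.1, -1.0]
gripper_width: 0.997
```

Run:
```python
from h import *
for i in range(2): print(state()['tool_pos'],state()['joint_pos'].round(4))
p,d=snap('scene','s3.png');p2,d2=snap('top','t3.png')
print(state()['tool_pos'])
cv2.imwrite('pics/c3.png',np.hstack([cv2.resize(p2[241:291,387:437,::-1],(400,400),interpolation=0),cv2.resize(p[155:215,182:242,::-1],(400,400),interpolation=0)]))
```

```text
[ 0.47501973 -0.18025308  0.11698362] [-0.5092 -0.167   1.956  -0.      1.3564 -2.3067]
[ 0.47501973 -0.18025308  0.11698362] [-0.5092 -0.167   1.956  -0.      1.3564 -2.3067]
[ 0.47659102 -0.18122602  0.11960061]
```

View pics/c3.png

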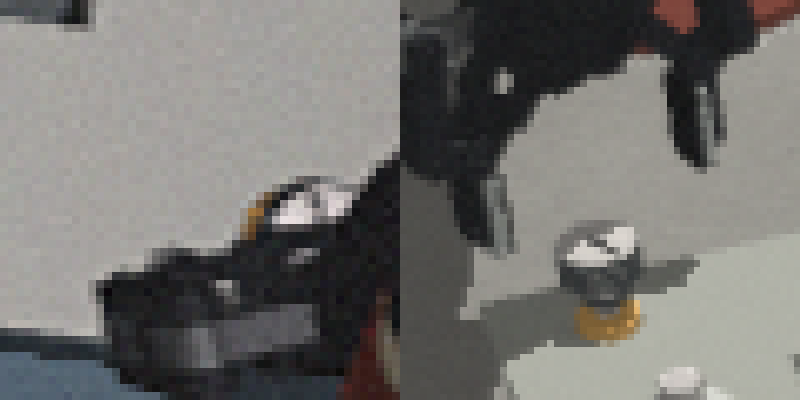

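Run:
```python
from h import *
d=cams.grab_frame('scene')[1]; d2=cams.grab_frame('top')[1]
print(state()['tool_pos'],state()['gripper_width'])
for (u,v) in [(195,190),(197,191),(196,184),(228,178),(228,172),(227,168),(226,177),(212,192)]:
    print(u,v,d[v,u],world('scene',u,v,d[v,u]).round(4))
print('top')
for (u,v) in [(400,277),(403,282),(410,272),(415,273),(424,273),(420,283),(430,270)]:
    print(u,v,d2[v,u],world('top',u,v,d2[v,u]).round(4))
print(proj('scene',[.4766,-.181,.132]))
```

```text
[ 0.47717055 -0.18161709  0.12046755] 1.0001522676682773
195 190 1.2575084 [ 0.4906 -0.2269  0.179 ]
197 191 1.2539517 [ 0.4974 -0.2239  0.1789]
196 184 1.2439698 [ 0.4957 -0.2229  0.1986]
228 178 1.309836 [ 0.473  -0.1321  0.1753]
228 172 1.297552 [ 0.4752 -0.1307  0.1946]
227 168 1.2925649 [ 0.4728 -0.1312  0.2056]
226 177 1.3048958 [ 0.4731 -0.1372  0.1801]
212 192 1.2952118 [ 0.4831 -0.1827  0.1538]
top
400 277 0.74764997 [ 0.47   -0.1095  0.2249]
403 282 0.7457893 [ 0.4607 -0.115   0.2258]
410 272 0.75745237 [ 0.479  -0.1311  0.2163]
415 273 0.74517345 [ 0.4782 -0.1378  0.2286]
424 273 0.82329553 [ 0.472  -0.1772  0.1497]
420 283 0.7017585 [ 0.4638 -0.1358  0.2707]
430 270 0.6828641 [ 0.4888 -0.148   0.2926]
[[212.86589337 197.48437514]]
```

Run:
```python
from h import *
print(proj('scene',[[.228,.582,.195],[.228,.582,.208],[.228,.582,.245]]))
p,d=cams.grab_frame('scene')
import sys
# points around grip: list lowest z of finger points
for c,(u0,u1,v0,v1) in {'L':(188,202,160,196),'R':(220,234,150,184)}.items():
  L=[]
  for v in range(v0,v1):
    for u in range(u0,u1):
      if d[v,u]>0 and p[v,u].sum()>0:
        w=world('scene',u,v,d[v,u])
        if .44<w[0]<.53 and -.25<w[1]<-.11 and w[2]>.118: L.append([u,v,*w.round(4)])
  L=np.array(L);L=L[L[:,4].argsort()];print(c,len(L));print(L[:8])
big=cv2.resize(p[130:210,170:260,::-1],(792,704),interpolation=0)
cv2.imwrite('pics/c4.png',big[:600])
s=cv2.imread('pics/scene0.png')[0:100,340:460];cv2.imwrite('pics/c5.png',cv2.resize(s,(720,600),interpolation=0))
```

```text
[[393.14962889  87.10356076]
 [393.45481865  83.5723436 ]
 [394.33818611  73.35128523]]
L 330
[[ 1.970e+02  1.920e+02  4.946e-01 -2.237e-01  1.742e-01]
 [ 1.950e+02  1.920e+02  4.920e-01 -2.281e-01  1.742e-01]
 [ 1.960e+02  1.920e+02  4.954e-01 -2.264e-01  1.755e-01]
 [ 1.950e+02  1.910e+02  4.930e-01 -2.278e-01  1.777e-01]
 [ 1.960e+02  1.910e+02  4.948e-01 -2.258e-01  1.780e-01]
 [ 1.980e+02  1.910e+02  4.975e-01 -2.214e-01  1.781e-01]
 [ 1.970e+02  1.900e+02  4.935e-01 -2.225e-01  1.792e-01]
 [ 1.970e+02  1.910e+02  4.983e-01 -2.241e-01  1.795e-01]]
R 258
[[ 2.230e+02  1.770e+02  4.551e-01 -1.398e-01  1.711e-01]
 [ 2.240e+02  1.770e+02  4.599e-01 -1.386e-01  1.733e-01]
 [ 2.260e+02  1.790e+02  4.718e-01 -1.375e-01  1.733e-01]
 [ 2.250e+02  1.780e+02  4.662e-01 -1.381e-01  1.735e-01]
 [ 2.270e+02  1.790e+02  4.740e-01 -1.355e-01  1.738e-01]
 [ 2.280e+02  1.780e+02  4.740e-01 -1.324e-01  1.760e-01]
 [ 2.260e+02  1.780e+02  4.716e-01 -1.371e-01  1.761e-01]
 [ 2.230e+02  1.760e+02  4.596e-01 -1.408e-01  1.770e-01]]
```

View pics/c4.png

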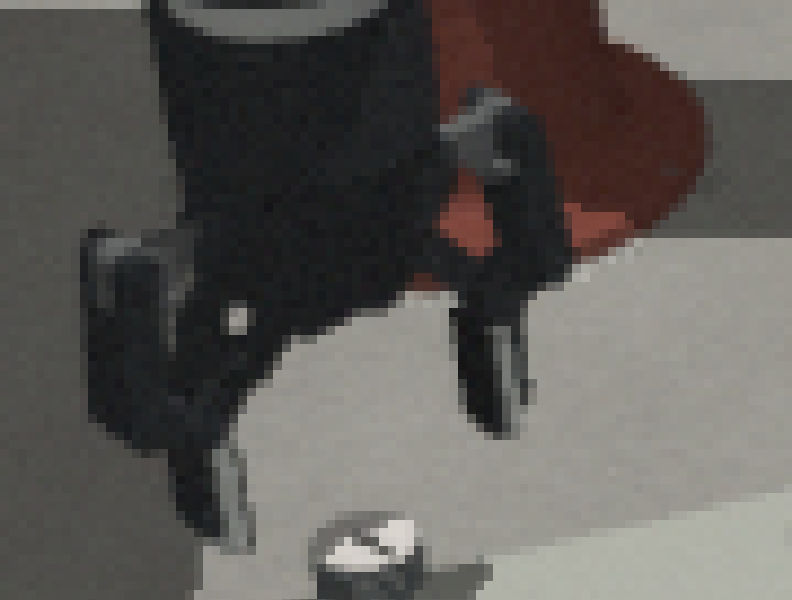

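View pics/c5.png

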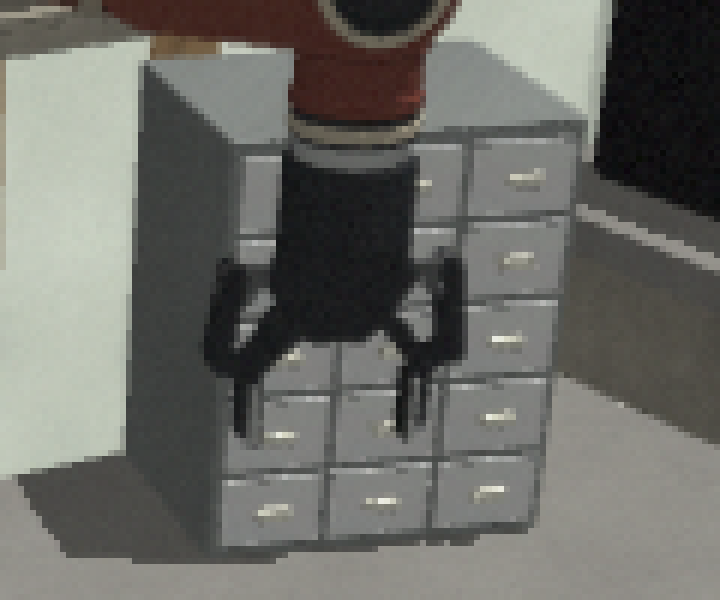

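Run:
```python
from h import *
p,d=cams.grab_frame('scene')
for u,v in [(207,160),(207,164),(207,166),(200,168),(203,168),(192,131),(205,133)]: print(u,v,world('scene',u,v,d[v,u]).round(4))
s=state();print(s['tool_pos'],s['joint_pos'].round(4),s['gripper_width'],s['contact_force'],s['ft_torque'])
```

```text
207 160 [ 0.4997 -0.187   0.2593]
207 164 [ 0.4909 -0.1862  0.2432]
207 166 [ 0.4898 -0.1867  0.237 ]
200 168 [ 0.5003 -0.2074  0.243 ]
203 168 [ 0.0981 -0.0989 -0.0003]
192 131 [ 0.488  -0.2085  0.3384]
205 133 [ 0.5067 -0.1835  0.3351]
[ 0.47705232 -0.18159599  0.12028632] [-0.5096 -0.1691  1.9522 -0.      1.3562 -2.3067] 1.0027223493429196 [ 0.58533296  0.5713463  -0.38541429] [0.01851815 0.02080508 0.05453563]
```

play_rows(
  motion=[
    [-0.5, [0, 0, 0], 0],
    [-0.5, [0, 0, 0], 0],
    [0, [0, 0, 0], 0],
    [0.2, [0, 0, 0], 0],
    [0.2, [0, 0, 0], 0],
  ],
)

```text
time: 3.9
tool_pos: [0.4762, -0.1812, 0.1188]
tool_rot: [0.44, -0.553, 0.44, 0.553]
contact_force: [0.3, 0.8, 0.0]
gripper_width: 0.401
```

Run:
```python
from h import *
p,d=cams.grab_frame('scene')
s=state();print(s['tool_pos'],s['joint_pos'].round(4),s['gripper_width'],s['contact_force'],s['ft_torque'])
cv2.imwrite('pics/c6.png',cv2.resize(p[150:210,170:250,::-1],(800,600),interpolation=0))
```

```text
[ 0.47619734 -0.18115483  0.11878511] [-0.5097 -0.1682  1.9539  0.      1.3559 -2.3067] 0.3994258795299058 [-0.1839247   0.56880316  0.02089679] [ 0.04581723  0.00080848 -0.00496224]
```

View pics/c6.png

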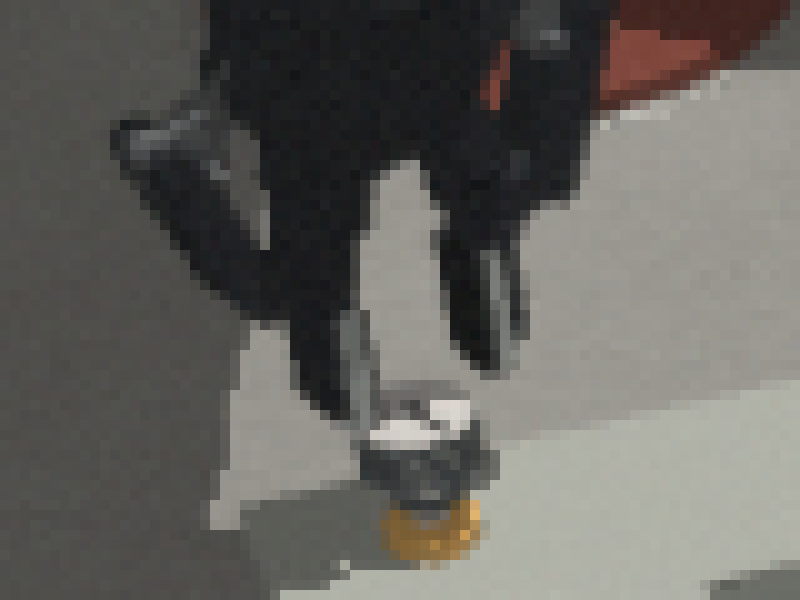

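play_rows(
  motion=[
    [0.4, [0, 0, 0], 0],
    [0.5, [0, 0, 0], 0],
    [0.5, [0, 0, 0], 0],
  ],
)

```text
time: 4.25
tool_pos: [0.4762, -0.1812, 0.1188]
tool_rot: [0.44, -0.553, 0.44, 0.553]
contact_force: [-0.3, 0.2, 0.7]
gripper_width: 0.249
```

Run:
```python
from h import *
p,d=cams.grab_frame('scene')
s=state();print(s['tool_pos'],s['gripper_width'],s['contact_force'],s['ft_torque'])
cv2.imwrite('pics/c7.png',cv2.resize(p[150:210,170:250,::-1],(800,600),interpolation=0))
L=[]
for v in range(165,200):
  for u in range(195,228):
    w=world('scene',u,v,d[v,u])
    if .44<w[0]<.53 and -.25<w[1]<-.11 and w[2]>.15: L.append([u,v,*w.round(4)])
L=np.array(L);print(L[L[:,4].argsort()][:40:2])
```

```text
[ 0.47621214 -0.18117106  0.11880626] 0.25240131763650336 [-0.51061976  0.064645    0.42340055] [ 0.01627551  0.01917986 -0.01625091]
[[ 2.130e+02  1.940e+02  4.879e-01 -1.822e-01  1.501e-01]
 [ 2.050e+02  1.930e+02  4.733e-01 -1.988e-01  1.503e-01]
 [ 2.060e+02  1.930e+02  4.749e-01 -1.966e-01  1.505e-01]
 [ 2.120e+02  1.940e+02  4.873e-01 -1.846e-01  1.506e-01]
 [ 2.140e+02  1.930e+02  4.856e-01 -1.786e-01  1.507e-01]
 [ 2.120e+02  1.920e+02  4.787e-01 -1.816e-01  1.508e-01]
 [ 2.160e+02  1.920e+02  4.843e-01 -1.726e-01  1.511e-01]
 [ 2.110e+02  1.910e+02  4.740e-01 -1.825e-01  1.516e-01]
 [ 2.140e+02  1.880e+02  4.647e-01 -1.709e-01  1.518e-01]
 [ 2.080e+02  1.930e+02  4.797e-01 -1.926e-01  1.520e-01]
 [ 2.150e+02  1.890e+02  4.708e-01 -1.703e-01  1.520e-01]
 [ 2.140e+02  1.940e+02  4.919e-01 -1.807e-01  1.520e-01]
 [ 2.140e+02  1.890e+02  4.699e-01 -1.727e-01  1.522e-01]
 [ 2.060e+02  1.920e+02  4.730e-01 -1.957e-01  1.522e-01]
 [ 2.130e+02  1.930e+02  4.868e-01 -1.815e-01  1.524e-01]
 [ 2.160e+02  1.900e+02  4.774e-01 -1.699e-01  1.525e-01]
 [ 2.100e+02  1.940e+02  4.877e-01 -1.899e-01  1.527e-01]
 [ 2.150e+02  1.920e+02  4.854e-01 -1.755e-01  1.527e-01]
 [ 2.150e+02  1.900e+02  4.763e-01 -1.722e-01  1.527e-01]
 [ 2.110e+02  1.920e+02  4.805e-01 -1.846e-01  1.529e-01]]
```

View pics/c7.png

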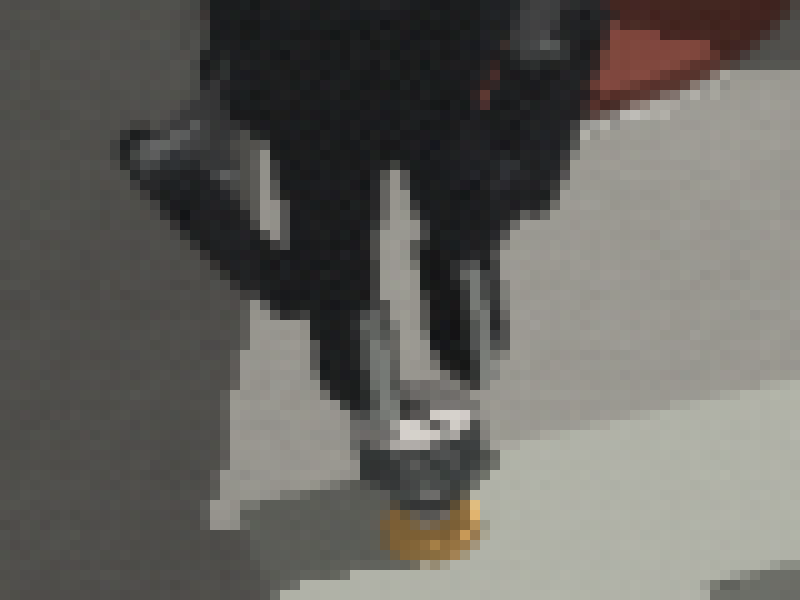

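The closed fingers (21 mm) pass above the 32 mm head with no contact. In the images the fingertips stand about 38 mm higher than the reported TCP implies, so I'll go by the images: open, then descend further while watching.

play_rows(
  motion=[
    [-1, [0, 0, 0], 0],
    [-1, [0, 0, 0], 0],
    [-1, [0, 0, 0], 0],
    [-1, [0, 0, 0], 0],
    [-1, [0, 0, 0], 0],
  ],
)

```text
time: 4.8
tool_pos: [0.4762, -0.1812, 0.1188]
tool_rot: [-0.44, 0.553, -0.44, -0.553]
contact_force: [0.2, -0.3, -0.1]
gripper_width: 0.998
```

play_rows(
  motion=[
    [-1, [0, 0, -0.005], 0],
    [-1, [0, 0, -0.01], 0],
    [-1, [0, 0, -0.02], 0],
    [-1, [0, 0, -0.03], 0],
    [-1, [0, 0, -0.03], 0],
  ],
)

```text
time: 5.3
tool_pos: [0.4746, -0.1803, 0.0862]
tool_rot: [0.44, -0.552, 0.441, 0.555]
contact_force: [-1.4, 0.1, 0.8]
gripper_width: 1.0
```

```bash
cat > look.py <<'E'
from h import *
import sys
p,d=cams.grab_frame('scene')
s=state();print(s['tool_pos'],s['joint_pos'].round(3),s['gripper_width'],s['contact_force'],s['ft_torque'])
cv2.imwrite('pics/%s.png'%sys.argv[1],cv2.resize(p[155:215,172:252,::-1],(800,600),interpolation=0))
L=[]
for v in range(150,215):
  for u in range(180,240):
    w=world('scene',u,v,d[v,u])
    if .43<w[0]<.53 and -.25<w[1]<-.11 and .115<w[2]<.25 and np.hypot(w[0]-.477,w[1]+.183)>.024: L.append([u,v,*w.round(4)])
L=np.array(L)
for m in (L[:,3]<-.183,L[:,3]>-.183):
  A=L[m];A=A[A[:,4].argsort()];print(A[:12,2:])
E
python3 look.py c8
```

```text
[ 0.47519842 -0.1805919   0.08712842] [-0.51  -0.135  1.98   0.     1.299 -2.307] 0.9962293024676564 [0.42453424 0.1570537  0.21951334] [-0.05502249  0.04860856 -0.03611146]Traceback (most recent call last):
  File "look.py", line 9, in <module>
    w=world('scene',u,v,d[v,u])
  File "h.py", line 6, in world
    i=cams.camera_info(n);K=np.array(i['K']);R=cv2.Rodrigues(np.array(i['rvec'],float))[0];t=np.array(i['tvec']).ravel()
ValueError: time passes only in moves, steps and waits
```

View pics/c8.png

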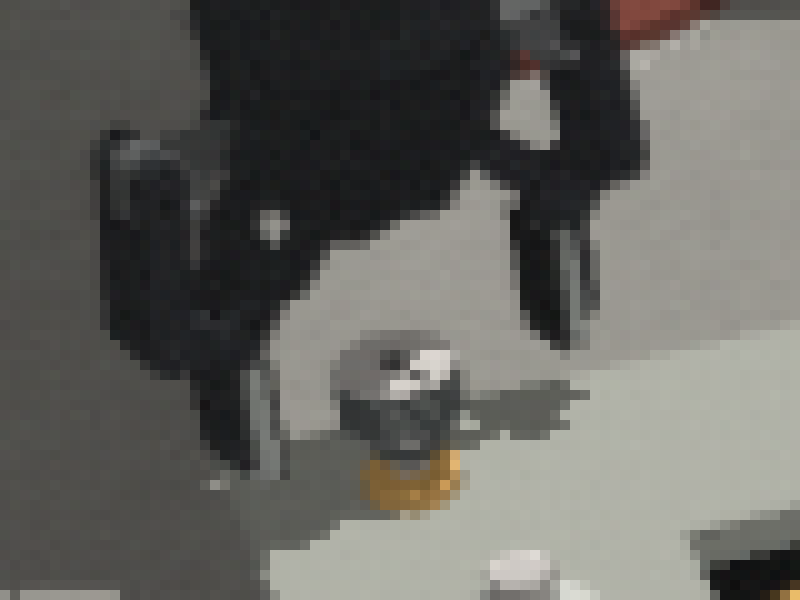

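```bash
python3 - <<'E'
s=open('h.py').read()
s=s.replace("def snap","_c={}\ndef info(n):\n    if n not in _c: _c[n]=cams.camera_info(n)\n    return _c[n]\ndef snap").replace("i=cams.camera_info(n)","i=info(n)")
open('h.py','w').write(s)
E
python3 look.py c9
```

```text
[ 0.47578094 -0.18091815  0.08801634] [-0.51  -0.135  1.979  0.     1.299 -2.307] 1.0029821727239732 [ 0.6889978  -0.61473494  0.69440894] [-0.02460894  0.03373307 -0.07112166]
[[ 0.5118 -0.2036  0.1151]
 [ 0.5046 -0.1984  0.1151]
 [ 0.5004 -0.2239  0.1153]
 [ 0.5057 -0.215   0.1154]
 [ 0.5162 -0.197   0.1155]
 [ 0.4978 -0.2203  0.1155]
 [ 0.4629 -0.2085  0.1155]
 [ 0.4654 -0.2148  0.116 ]
 [ 0.4763 -0.2182  0.1174]
 [ 0.5019 -0.2106  0.1178]
 [ 0.4879 -0.2267  0.1403]
 [ 0.4938 -0.226   0.1404]]
[[ 0.5205 -0.1436  0.1151]
 [ 0.4983 -0.1178  0.1151]
 [ 0.498  -0.1461  0.1151]
 [ 0.499  -0.1352  0.1151]
 [ 0.52   -0.1266  0.1151]
 [ 0.4694 -0.1206  0.1152]
 [ 0.5182 -0.1483  0.1153]
 [ 0.5138 -0.1381  0.1154]
 [ 0.4613 -0.1548  0.1155]
 [ 0.4608 -0.1374  0.1158]
 [ 0.5119 -0.143   0.1159]
 [ 0.4834 -0.1174  0.1159]]
```

Run:
```python
from h import *
for n,(u0,u1,v0,v1) in {'scene':(180,240,150,215),'top':(380,450,230,300)}.items():
  p,d=cams.grab_frame(n); L=[]
  for v in range(v0,v1):
    for u in range(u0,u1):
      if d[v,u]<=0: continue
      w=world(n,u,v,d[v,u])
      if .142<w[2]<.175: L.append(w)
  L=np.array(L); z=np.array([-.222,.975]); y=np.array([-.975,-.222])
  c=np.array([.477,-.183]); a=(L[:,:2]-c)@z; b=(L[:,:2]-c)@y
  m=(abs(a)>25/1e3)&(abs(a)<.07)&(abs(b)<.03)
  for s in (-1,1):
    k=m&(np.sign(a)==s); 
    if k.sum(): print(n,s,k.sum(),'a pct',np.percentile(a[k],[2,10,50,90,98]).round(4),'b',np.percentile(b[k],[2,10,50,90,98]).round(4))
```

```text
scene -1 73 a pct [-0.0542 -0.0531 -0.048  -0.0416 -0.0389] b [-0.0119 -0.0096 -0.0061  0.0031  0.0077]
scene 1 80 a pct [0.0442 0.045  0.0472 0.0566 0.0585] b [-0.0125 -0.0091 -0.004   0.0083  0.0124]
top 1 9 a pct [0.0426 0.0435 0.0486 0.0513 0.0518] b [-0.0106 -0.0105 -0.0099 -0.0063 -0.006 ]
```

play_rows(
  motion=[
    [-1, [0, -0.001, -0.004], 0],
    [-1, [0, -0.002, -0.008], 0],
    [-0.5, [0, -0.002, -0.008], 0],
    [-0.2, [0, -0.002, -0.008], 0],
    [0, [0, -0.002, -0.008], 0],
  ],
)

```text
time: 6.0
tool_pos: [0.4763, -0.1832, 0.0809]
tool_rot: [-0.44, 0.553, -0.44, -0.553]
contact_force: [0.1, -0.5, 0.4]
gripper_width: 0.518
```

play_rows(
  motion=[
    [0.1, [0, 0, 0], 0],
    [0.2, [0, 0, 0], 0],
    [0.3, [0, 0, 0], 0],
    [0.3, [0, 0, 0], 0],
    [0.3, [0, 0, 0], 0],
  ],
)

```text
time: 6.5
tool_pos: [0.4763, -0.1831, 0.0811]
tool_rot: [-0.44, 0.553, -0.44, -0.553]
contact_force: [-1.8, 1.4, 3.0]
gripper_width: 0.362
```

```bash
python3 look.py c10|head -1
```

```text
[ 0.47631141 -0.18312365  0.08111925] [-0.513 -0.125  1.982  0.     1.285 -2.31 ] 0.3626824871884063 [-1.53856263  1.48696697  3.37003572] [0.26788978 0.14565264 0.06261971]
```

View pics/c10.png

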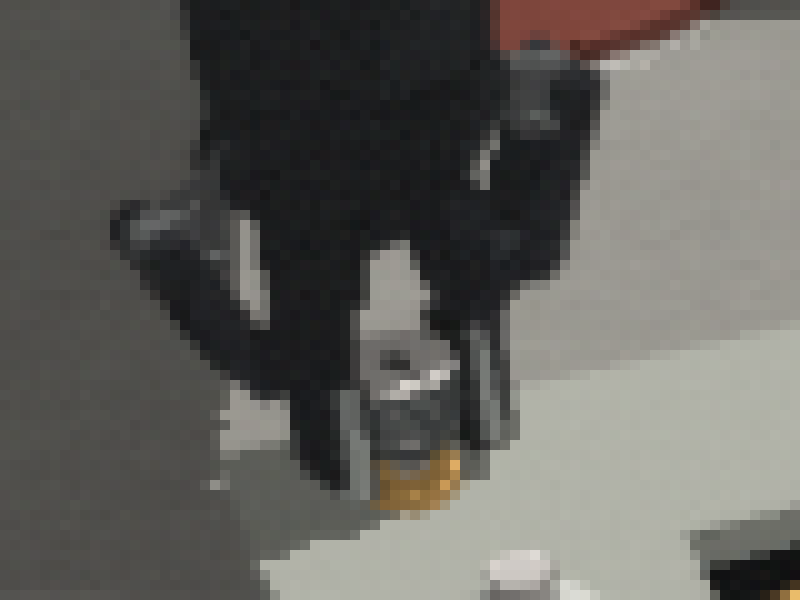

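The head is gripped at about 31 mm opening, pads around the knurl and side forces small. Next: firm up, then turn clockwise.

play_rows(
  motion=[
    [0.6, [0, 0, 0], 0],
    [1, [0, 0, 0], 0],
    [1, [0, 0, 0], 0],
    [1, [0, 0, 0], 0],
  ],
)

```text
time: 6.95
tool_pos: [0.4763, -0.1831, 0.0811]
tool_rot: [-0.44, 0.553, -0.44, -0.553]
contact_force: [-2.6, 3.5, 4.9]
gripper_width: 0.357
```

```bash
cat > st.py <<'E'
from h import *
from scipy.spatial.transform import Rotation as R
s=state();q=s['tool_rot'];M=R.from_quat(np.roll(q,-1)).as_matrix()
print('t',round(s['time'],2),'yaw z',np.arctan2(M[1,2],M[0,2]).round(4),'q1-q6',(s['joint_pos'][0]-s['joint_pos'][5]).round(4),'tcp',s['tool_pos'].round(4),'w',round(s['gripper_width'],3),'F',s['contact_force'].round(2),'T',s['ft_torque'].round(3),'j6',s['joint_efforts'][5].round(3))
E
python3 st.py
```

```text
t 6.95 yaw z 1.7971 q1-q6 1.7971 tcp [ 0.4763 -0.1831  0.0811] w 0.357 F [-2.57  3.5   4.9 ] T [0.39  0.347 0.005] j6 -0.002
```

Start of turn: yaw 1.797, no torque. Starts 1.2 rad or more out, so the first 0.9 rad is free.

play_rows(
  motion=[
    [1, [0, 0, 0], -0.05],
    [1, [0, 0, 0], -0.12],
    [1, [0, 0, 0], -0.2],
    [1, [0, 0, 0], -0.3],
    [1, [0, 0, 0], -0.3],
  ],
)

```text
time: 7.45
tool_pos: [0.4764, -0.1833, 0.0811]
tool_rot: [0.518, -0.481, 0.518, 0.481]
contact_force: [-1.9, 1.2, 5.3]
gripper_width: 0.36
```

```bash
python3 st.py;  python3 look.py c11|head -1
```

```text
t 7.45 yaw z 1.4973 q1-q6 1.4973 tcp [ 0.4764 -0.1833  0.0811] w 0.36 F [-1.88  1.22  5.35] T [0.295 0.274 0.011] j6 0.468
[ 0.47639527 -0.18327217  0.08108735] [-0.513 -0.125  1.982 -0.     1.284 -2.012] 0.35554160469250934 [-1.73107829  1.97041791  5.06380271] [0.33138863 0.26158911 0.03776987]
```

View pics/c11.png

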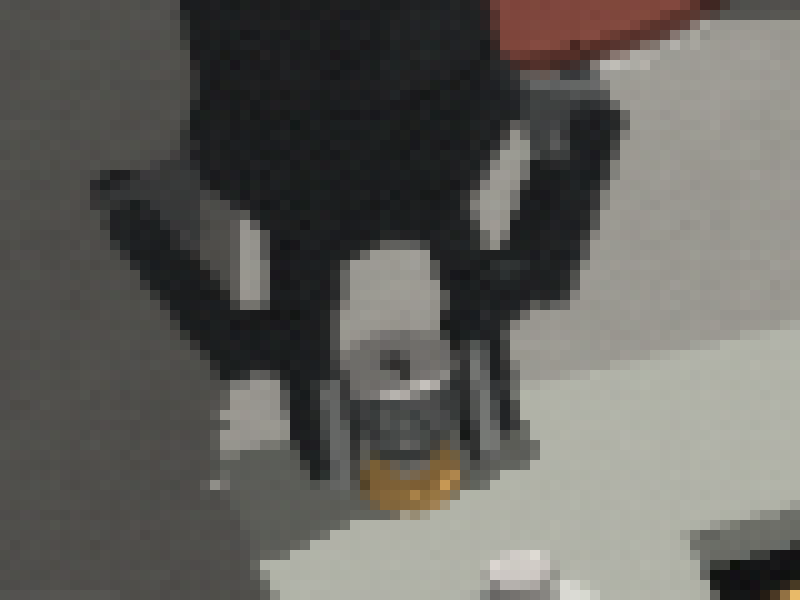

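play_rows(
  motion=[
    [1, [0, 0, 0], -0.1],
    [1, [0, 0, 0], -0.2],
    [1, [0, 0, 0], -0.3],
    [1, [0, 0, 0], -0.4],
  ],
)

```text
time: 7.9
tool_pos: [0.4763, -0.1835, 0.081]
tool_rot: [0.604, -0.368, 0.604, 0.368]
contact_force: [-2.1, 1.1, 5.0]
gripper_width: 0.355
```

```bash
python3 st.py
```

```text
t 7.9 yaw z 1.0954 q1-q6 1.0952 tcp [ 0.4763 -0.1835  0.081 ] w 0.355 F [-2.13  1.11  5.05] T [0.215 0.317 0.027] j6 -0.754
```

play_rows(
  motion=[
    [1, [0, 0, 0], -0.08],
    [1, [0, 0, 0], -0.16],
    [1, [0, 0, 0], -0.24],
    [1, [0, 0, 0], -0.32],
    [1, [0, 0, 0], -0.32],
  ],
)

```text
time: 8.4
tool_pos: [0.4762, -0.1836, 0.0809]
tool_rot: [0.654, -0.269, 0.654, 0.268]
contact_force: [-1.9, -0.2, 4.8]
gripper_width: 0.354
```

```bash
python3 st.py;python3 - <<'E'
from h import *
p,d=cams.grab_frame('scene')
cv2.imwrite('pics/c12.png',cv2.resize(p[180:205,200:225,::-1],(500,500),interpolation=0))
E
```

```text
t 8.4 yaw z 0.779 q1-q6 0.7788 tcp [ 0.4762 -0.1836  0.0809] w 0.354 F [-1.86 -0.22  4.79] T [ 0.034  0.334 -0.002] j6 0.386
```

View pics/c12.png

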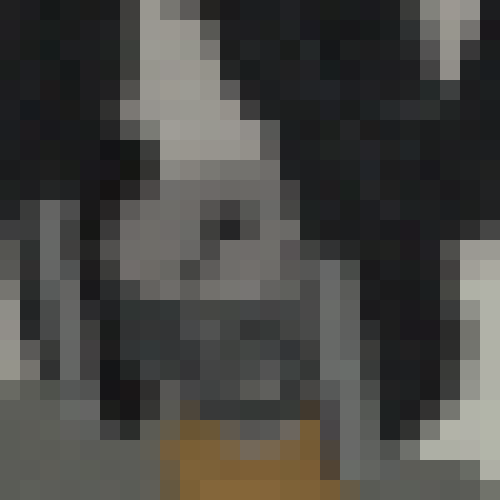

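play_rows(
  motion=[
    [1, [0, 0, 0], -0.05],
    [1, [0, 0, 0], -0.1],
  ],
)

```text
time: 8.65
tool_pos: [0.4761, -0.1836, 0.0809]
tool_rot: [0.667, -0.235, 0.667, 0.235]
contact_force: [-1.3, 0.1, 4.5]
gripper_width: 0.357
```

```bash
python3 st.py
```

```text
t 8.65 yaw z 0.6779 q1-q6 0.6777 tcp [ 0.4761 -0.1836  0.0809] w 0.357 F [-1.26  0.08  4.51] T [-0.073  0.368  0.037] j6 -0.354
```

play_rows(
  motion=[
    [1, [0, 0, 0], -0.05],
    [1, [0, 0, 0], -0.1],
  ],
)

```text
time: 8.85
tool_pos: [0.4761, -0.1836, 0.0809]
tool_rot: [0.678, -0.202, 0.678, 0.201]
contact_force: [-2.3, -0.7, 4.3]
gripper_width: 0.359
```

```bash
python3 st.py
```

```text
t 8.85 yaw z 0.578 q1-q6 0.5777 tcp [ 0.4761 -0.1836  0.0809] w 0.359 F [-2.32 -0.73  4.34] T [-0.032  0.408  0.09 ] j6 -0.347
```

play_rows(
  motion=[
    [1, [0, 0, 0], -0.04],
    [1, [0, 0, 0], -0.08],
    [1, [0, 0, 0], -0.08],
  ],
)

```text
time: 9.15
tool_pos: [0.476, -0.1836, 0.0809]
tool_rot: [0.685, -0.175, 0.685, 0.174]
contact_force: [-3.4, -1.0, 4.2]
gripper_width: 0.351
```

```bash
python3 st.py
```

```text
t 9.15 yaw z 0.4994 q1-q6 0.4991 tcp [ 0.476  -0.1836  0.0809] w 0.351 F [-3.44 -0.97  4.22] T [-0.105  0.461  0.022] j6 0.22
```

play_rows(
  motion=[
    [1, [0, 0, 0], -0.04],
    [1, [0, 0, 0], -0.08],
    [1, [0, 0, 0], -0.1],
  ],
)

```text
time: 9.45
tool_pos: [0.476, -0.1837, 0.0809]
tool_rot: [0.693, -0.14, 0.693, 0.14]
contact_force: [-2.2, -1.5, 4.9]
gripper_width: 0.356
```

```bash
python3 st.py
```

```text
t 9.45 yaw z 0.3982 q1-q6 0.3979 tcp [ 0.476  -0.1837  0.0809] w 0.356 F [-2.25 -1.5   4.88] T [-0.231  0.547  0.061] j6 -0.023
```

play_rows(
  motion=[
    [1, [0, 0, 0], -0.04],
    [1, [0, 0, 0], -0.08],
    [1, [0, 0, 0], -0.1],
  ],
)

```text
time: 9.75
tool_pos: [0.476, -0.1836, 0.0808]
tool_rot: [0.699, -0.105, 0.7, 0.105]
contact_force: [-3.4, -2.8, 5.8]
gripper_width: 0.36
```

```bash
python3 st.py
```

```text
t 9.75 yaw z 0.2976 q1-q6 0.2973 tcp [ 0.476  -0.1836  0.0808] w 0.36 F [-3.42 -2.84  5.76] T [-0.29   0.666  0.015] j6 -0.02
```

play_rows(
  motion=[
    [1, [0, 0, 0], -0.04],
    [1, [0, 0, 0], -0.08],
    [1, [0, 0, 0], -0.08],
  ],
)

```text
time: 10.05
tool_pos: [0.4759, -0.1836, 0.0808]
tool_rot: [0.703, -0.077, 0.703, 0.077]
contact_force: [-4.2, -2.3, 5.8]
gripper_width: 0.358
```

```bash
python3 st.py
```

```text
t 10.05 yaw z 0.2182 q1-q6 0.2179 tcp [ 0.4759 -0.1836  0.0808] w 0.358 F [-4.18 -2.28  5.82] T [-0.461  0.744  0.033] j6 0.224
```

play_rows(
  motion=[
    [1, [0, 0, 0], -0.04],
    [1, [0, 0, 0], -0.08],
    [1, [0, 0, 0], -0.08],
  ],
)

```text
time: 10.35
tool_pos: [0.4759, -0.1836, 0.0808]
tool_rot: [0.705, -0.049, 0.706, 0.049]
contact_force: [-3.9, -1.8, 5.3]
gripper_width: 0.359
```

```bash
python3 st.py
```

```text
t 10.35 yaw z 0.1382 q1-q6 0.1378 tcp [ 0.4759 -0.1836  0.0808] w 0.359 F [-3.87 -1.85  5.28] T [-0.385  0.717  0.052] j6 0.197
```

play_rows(
  motion=[
    [1, [0, 0, 0], -0.04],
    [1, [0, 0, 0], -0.08],
    [1, [0, 0, 0], -0.08],
  ],
)

```text
time: 10.65
tool_pos: [0.4758, -0.1836, 0.0808]
tool_rot: [0.706, -0.021, 0.707, 0.02]
contact_force: [-4.3, -2.5, 5.4]
gripper_width: 0.358
```

```bash
python3 st.py
```

```text
t 10.65 yaw z 0.0584 q1-q6 0.0581 tcp [ 0.4758 -0.1836  0.0808] w 0.358 F [-4.33 -2.47  5.38] T [-0.378  0.724  0.211] j6 0.287
```

play_rows(
  motion=[
    [1, [0, 0, 0], -0.04],
    [1, [0, 0, 0], -0.08],
    [1, [0, 0, 0], -0.08],
  ],
)

```text
time: 10.95
tool_pos: [0.4758, -0.1836, 0.0808]
tool_rot: [0.707, 0.007, 0.707, -0.008]
contact_force: [-5.3, -3.0, 5.7]
gripper_width: 0.351
```

```bash
python3 st.py
```

```text
t 10.95 yaw z -0.0209 q1-q6 -0.0213 tcp [ 0.4758 -0.1836  0.0808] w 0.351 F [-5.3  -2.96  5.69] T [-0.392  0.718  0.393] j6 0.494
```

The seat shows as the torque rising 0.05 → 0.21 → 0.39 N m. I'll hold and average it.

play_rows(
  motion=[
    [1, [0, 0, 0], 0],
    [1, [0, 0, 0], 0],
  ],
)

```text
time: 11.15
tool_pos: [0.4758, -0.1836, 0.0808]
tool_rot: [0.707, 0.007, 0.707, -0.007]
contact_force: [-5.1, -1.9, 5.5]
gripper_width: 0.357
```

```bash
python3 st.py
python3 - <<'E'
from h import *
T=[]
for i in range(6):
    p,d=cams.grab_frame('scene' if i%2 else 'top'); T.append(state()['ft_torque'][2])
print(np.round(T,3),np.mean(T))
E
```

```text
t 11.15 yaw z -0.0202 q1-q6 -0.0206 tcp [ 0.4758 -0.1836  0.0808] w 0.357 F [-5.07 -1.95  5.53] T [-0.402  0.732  0.293] j6 0.346
[0.323 0.367 0.388 0.311 0.338 0.402] 0.35505158247321983
```

Mean seat torque is 0.355 N m, so give is about -0.118, and yaw at the free seat about 0.10. The target yaw is about 1.69, so I turn back 1.71 rad.

play_rows(
  motion=[
    [1, [0, 0, 0], 0.06],
    [1, [0, 0, 0], 0.16],
    [1, [0, 0, 0], 0.27],
    [1, [0, 0, 0], 0.38],
    [1, [0, 0, 0], 0.5],
  ],
)

```text
time: 11.95
tool_pos: [0.4761, -0.1836, 0.0809]
tool_rot: [0.686, -0.169, 0.687, 0.169]
contact_force: [-3.3, -1.0, 5.0]
gripper_width: 0.357
```

```bash
python3 st.py
```

```text
t 11.95 yaw z 0.4832 q1-q6 0.483 tcp [ 0.4761 -0.1836  0.0809] w 0.357 F [-3.3  -1.01  5.02] T [-0.359  0.624 -0.081] j6 0.953
```

play_rows(
  motion=[
    [1, [0, 0, 0], 0.12],
    [1, [0, 0, 0], 0.24],
    [1, [0, 0, 0], 0.36],
    [1, [0, 0, 0], 0.48],
    [1, [0, 0, 0], 0.6],
  ],
)

```text
time: 12.45
tool_pos: [0.4763, -0.1834, 0.081]
tool_rot: [0.606, -0.365, 0.606, 0.364]
contact_force: [-3.0, -1.2, 4.7]
gripper_width: 0.358
```

play_rows(
  motion=[
    [1, [0, 0, 0], 0.12],
    [1, [0, 0, 0], 0.24],
    [1, [0, 0, 0], 0.36],
    [1, [0, 0, 0], 0.46],
    [1, [0, 0, 0], 0.54],
  ],
)

```text
time: 12.95
tool_pos: [0.4764, -0.1831, 0.081]
tool_rot: [-0.487, 0.513, -0.487, -0.513]
contact_force: [-2.9, 0.2, 5.2]
gripper_width: 0.356
```

```bash
python3 st.py
```

```text
t 12.95 yaw z 1.6221 q1-q6 1.6222 tcp [ 0.4764 -0.1831  0.081 ] w 0.356 F [-2.88  0.21  5.21] T [-0.051  0.497 -0.098] j6 0.514
```

play_rows(
  motion=[
    [1, [0, 0, 0], 0.04],
    [1, [0, 0, 0], 0.07],
    [1, [0, 0, 0], 0.07],
    [1, [0, 0, 0], 0.07],
  ],
)

```text
time: 13.35
tool_pos: [0.4764, -0.1831, 0.0811]
tool_rot: [-0.47, 0.529, -0.47, -0.528]
contact_force: [-3.5, -0.3, 5.7]
gripper_width: 0.358
```

```bash
python3 st.py;python3 - <<'E'
from h import *
p,d=cams.grab_frame('scene')
q,_=cams.grab_frame('top')
for c in ('scene','top'):
  for n in ('positioner_a','wafer_case','driver'): print(c,n,[(x['at'],x['score']) for x in nets.recognise(c,n)[:2]])
a=cv2.imread('pics/scene0.png')[:,:,::-1];b=cv2.imread('pics/top0.png')[:,:,::-1]
print('ok')
cv2.imwrite('pics/c13.png',np.hstack([cv2.resize(p[180:205,200:225,::-1],(400,400),interpolation=0),cv2.resize(q[255:285,412:442,::-1],(400,400),interpolation=0)]))
cv2.imwrite('pics/top_end.png',q[:,:,::-1]);cv2.imwrite('pics/scene_end.png',p[:,:,::-1])
E
```

```text
t 13.35 yaw z 1.6885 q1-q6 1.6886 tcp [ 0.4764 -0.1831  0.0811] w 0.358 F [-3.55 -0.27  5.71] T [-0.1    0.473 -0.079] j6 -0.057
scene positioner_a [([0.6995, 0.0612, 0.1443], 0.96), ([0.6583, -0.2026, 0.1473], 0.64)]
scene wafer_case [([0.5689, 0.2457, 0.0154], 0.61)]
scene driver [([0.4434, -0.3751, 0.019], 0.85)]
top positioner_a [([0.6767, 0.0661, 0.1518], 0.77), ([0.6406, -0.1918, 0.1518], 0.55)]
top wafer_case [([0.5561, 0.2369, 0.0128], 0.62)]
top driver []
ok
```

View pics/c13.png

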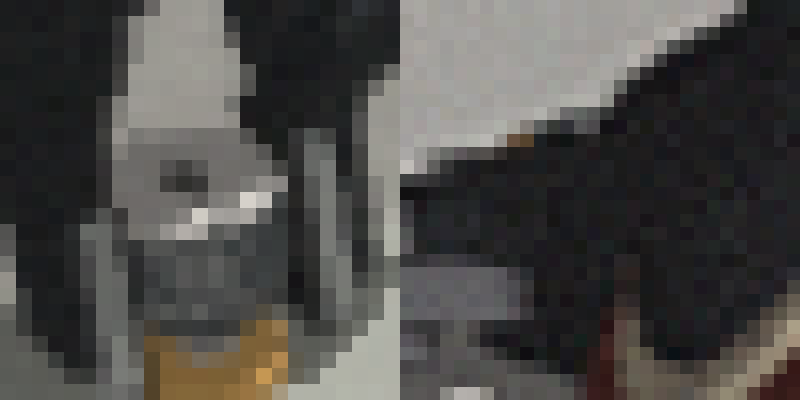

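View pics/top_end.png

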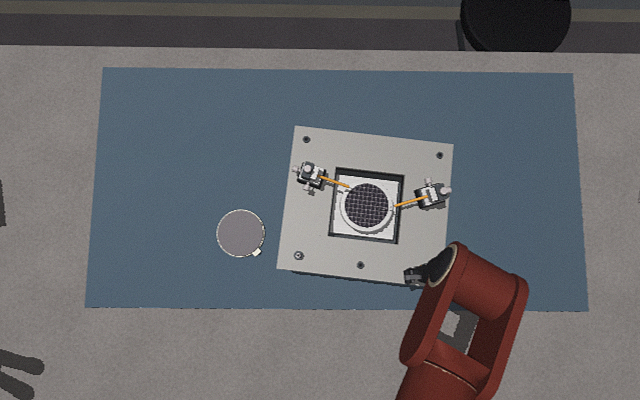

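Pictures: positioners at (310,177) and (432,195) and the wafer case at (241,232) are in the same pixels as at the start. The scene crop shows the pads closed on the knurled head, with the index dot at (185,180).

Run:
```python
from h import *
a=cv2.imread('pics/scene0.png');b=cv2.imread('pics/scene_end.png')
for n,(u0,u1,v0,v1) in dict(driver=(118,192,238,256),pa=(322,350,185,222),pb=(214,246,208,248),case=(352,386,192,216)).items(): print(n,np.abs(a[v0:v1,u0:u1].astype(int)-b[v0:v1,u0:u1]).mean().round(2))
workorder.job_done()
```

```text
driver 12.85
pa 5.81
pb 6.21
case 6.42
the job is handed in; nothing more can be done
```

Run:
```python
import cv2,numpy as np
f=lambda n:cv2.resize(cv2.imread(n)[225:270,105:205],(800,288),interpolation=0)
cv2.imwrite('pics/drv.png',np.vstack([f('pics/scene0.png'),f('pics/scene_end.png')]))
```

```text
(no output)
```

View pics/drv.png

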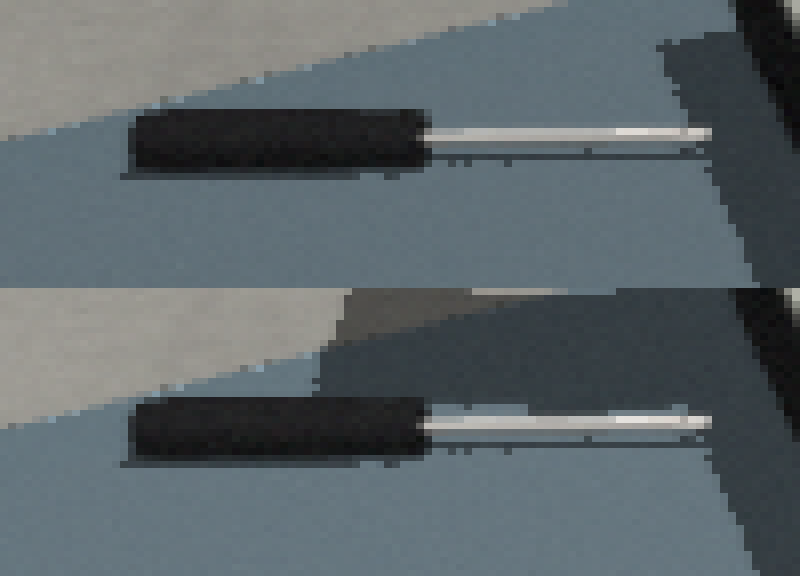

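I set the stop and handed the job in at about 14 s, with the gripper still closed on the thumbscrew head. The screw stands an estimated 1.56 rad (about 89°) back from its seat.

- **Seating:** I gripped the head and turned it clockwise about 1.8 rad. The wrist torque rose 0.05 → 0.21 → 0.39 N m and averaged 0.355 N m over a 0.5 s hold, which is snug and well under the 0.9 N m limit.
- **Backing off:** I turned it back 1.71 rad on the same grip, which allows for the elastic twist. Near the end the torque was about -0.08 N m, in line with thread drag. The fingers read 0.358 open, about the head's diameter.
- **Loose items:** both positioners, the wafer case and the screwdriver sit at the same pixels as at the start. The pixel comparison was higher for the screwdriver, and the pictures show that is only the arm's shadow.

**Disagreement:** the reported TCP height was about 38 mm lower than where the images showed the fingertips. I closed the fingers once above the head without contact to confirm this, then set the grip height from the images. Seen that way the pads are on the head, but going by the reported TCP the grasp point would be about 40 mm below its centre.

**Not confirmed:** whether the grip slipped, because the index line was too shaded to read at the end. The torque trace shows no sign of it.

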